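# Clamp a filter holder shut with its draw latch

### The job

Close the filter holder: push the sliding half in by its blue plate until it bears firmly on the red seal (a 7 to 12 N push is right), swing the wire loop over and drop its bar behind the keeper lip, then fold the lever right over and press it fully flat so that the latch stays locked over centre. Be gentle: never push the sliding half or press the lever down with more than 15 N, and leave everything else on the bench where it is.

Things in the scene. Friction and masses are not known exactly. Their poses are not given: they have to be found in the camera images.
- holder: Clamp-type filter holder, screwed to the bench. Plate 330 x 110 x 12 mm. Origin: underside of the plate, right below the lever pivot; x runs from the fixed steel half to the sliding half, y across, z up. Plate spans x -140 to 190. Local coordinates below are in this frame, mm. Fixed half: x -74 to 24, y +-27, top at z 60.
- pivot (a point): Lever pivot on the fixed half, local (0, 0, 80); the lever turns about the y direction here. Axes as the holder's.
- seal_spot (a point): Usual place of the red rubber seal's outer face, local (30, 0, 40), 44 mm across. The real seal is thicker or thinner from case to case: the sliding half first meets it with the keeper point anywhere between local x = 69 and 78. The seal yields about 1 mm per 15 N.
- keeper (a point): Where the middle of the loop's bar ends up in the dark steel keeper on the sliding half; axes as the holder's. Local z 80, y 0; x 98 to 116 at the start, 69 to 78 at the seal. Keeper 26 mm wide (y +-13); its post stands 3 to 10 mm to -x of this point; a flat seat 3.5 mm below it runs 21 mm to +x. The sliding half moves along x, friction about 2 N, and stays where left.
- lip (a point): Top outer edge of the keeper's lip: 1.5 mm to +x of the keeper point and 10 mm above it. The lip is 5 mm thick, so its underside is 5 mm above the keeper point. The 6 mm bar has to come down at least 5 mm to +x of the keeper point, and is later drawn back under the lip by the lever.
- push_plate (a point): Middle of the outer (+x) face of the blue push plate at the end of the sliding half, 54 mm to +x of the keeper point, at local z 50; the plate is 44 mm wide (y), 8 mm thick, from z 18 to z 82. Axes as the holder's.
- lever (a joint): Lever angle in rad: 0 = flat, pointing to holder -x (closed); grows as the handle is lifted up and over to +x (1.57 upright; start about 1.85 to 2.15; limit 2.4). Pivot friction, about 0.06 N m, holds it where it is left, so it must be pressed right down.
- lever_tip (a point): Centre of the blue round handle (dia 13, 30 mm long along y) at the lever's free end, 60 mm from the pivot: local (-60, 0, 81) when flat. Lever strip 18 mm wide, 5 mm thick. Drawing the loop tight takes up to about 10 N here before the lever goes over centre.
- loop_pin (a point): Pin on the lever, 14 mm from the pivot, on which the loop swings freely about y. At lever angle a it is at local x = -14 cos(a - 0.122), z = 80 + 14 sin(a - 0.122), so with the lever flat it is just below the pivot: over centre. x axis: along the loop to its bar.
- loop_bar (a point): Middle of the wire loop's cross bar, 80 mm from the pin; y along the bar (holder y). Side wires at y +-20; bar 6 mm thick between them. At the start the loop lies tipped back to -x, bar about 105 to 135 mm above the bench; swung up and over, it falls by its weight to the keeper side. Loop is sprung: stretches about 1 mm per 3 N.
- loop_grip (a point): Middle of one of the two orange round grips on the bar's ends: 11 mm thick, 24 to 60 mm from the bar's middle on either side; this one at y = +44. Pinch here to carry the loop; it turns between the fingers.
- spare_seal: Spare red rubber ring, 44 mm across, 6 mm thick, lying loose on the holder's base plate; leave alone. Origin under its centre.
- beaker: Clear plastic beaker, 72 mm across, 85 mm high; leave alone. Origin under its centre.
- funnel: Stainless lidded filter funnel standing on its foot, 92 mm across, 150 mm high; leave alone. Origin under its centre.
- reagent: Amber bottle, 60 mm across, 140 mm high; leave alone. Origin under its centre.
- tweezers: Flat steel tweezers, 120 mm long, lying; leave alone. Origin under the middle.
- dish_a: Closed culture dish, amber filling, 92 mm across, 16 mm high; leave alone. Origin under its centre.
- dish_b: Closed culture dish, pale filling, 92 mm across, 16 mm high; leave alone. Origin under its centre.
- dish_c: Closed culture dish, amber filling, 92 mm across, 16 mm high; leave alone. Origin under its centre.

How it is judged:
By the outcome, as a careful person would: the job done as asked, in the order asked, and still so for the second after the job is handed in, with the robot touching nothing.
It also fails if it takes over 70 s, if anything falls off the work surface, if the arm or the gripper's body presses on something with over 40 N, if the wrist force passes 120 N, or if a joint passes its speed limit or range.

### The arm

A 7-joint arm with a two-finger parallel gripper is mounted at the origin on the work surface. World frame = base frame: x ahead of the robot, y to its left, z up, the work surface at z = 0. Lengths are in m, angles in rad, forces in N, time in s.
With the tool pointing down it reaches from about 0.35 to 0.9 m from the base axis. Payload 19.9 kg.
Tool frame: the origin (TCP) lies between the finger pads; the fingertips stand 19 mm ahead of it and the grasp point (between the pads) is the TCP; z points along the fingers, y is the direction in which the jaws open and shut (so a half turn about z gives the same grasp; the last joint's range is limited). The gripper opens to 94 mm and grips with 3 to 60 N. Pads are 16 mm wide; open, the fingers measure 119 mm over their backs; the gripper's body (75 mm by 177 mm) begins 78 mm behind the grasp point.
Start: joints at [1.137, 0.417, -0.01, 1.614, 0.005, 1.111, -0.053], TCP at [0.239, -0.578, 0.224] pointing down, gripper open.
Joint ranges: [-2.81, 2.81], [-0.39, 2.02], [-1.27, 1.25], [0.06, 2.57], [-1.19, 4.33], [0.19, 2], [-2.82, 2.82]. Speed limits (rad/s): [1.89, 1.89, 2.39, 2.39, 3.01, 3.01, 3.01].

### API

Orientations are given as a 3x3 rotation matrix whose columns are the frame's x, y, z axes.
In Python, from rig import robot gives the robot as it stands. Calls block until the motion is done:
- robot.move_ptp(position, orientation): joint-space move of the TCP to a pose.
- robot.move_linear(position, velocity=0.15, frame=None, threshold=None): straight line of the TCP; frame=None keeps the orientation; velocity is the mean speed in m/s. With threshold (N) it stops when the force on the tool has changed by that much, and returns True; else False.
- robot.goto_joints(angles): joint-space move.
- robot.gripper_to(opening): finger opening in m; the grip force is fixed at half the most; returns when the fingers have stopped.
- robot.pause(seconds).
- robot.ik(position, orientation): joint angles nearest the present ones, or None.
- robot.get_state(): the state.
- robot.grab_frame(name): name is "side" or "top"; returns the picture (480x640x3 uint8, red, green, blue); there is no depth.
- robot.camera_info(name): a dict with "fx", "fy", "cx", "cy" (pixels), "rvec" (rotation vector, rad) and "tvec" (3), from world to camera coordinates, as OpenCV has them. Camera axes: x right, y down, z forward; pixel columns grow to the right and rows downward; lengths in m; the calibration is good to about 2 mm. A picture is of the moment at which its call begins. camera_info takes no time and is no camera call.
A pose or a line that the arm cannot do raises robot.PlanningError and nothing moves.
- robot.sign_off(): hands the job in, once; it reports no verdict.
The state is a dict: "time": time; "qpos": joint angles; "joint_vel": joint speeds; "effort": joint torques, N m; "ee_pos": TCP position; "tool_rot": TCP orientation; "force": force on the tool from outside, world axes, zero at the start; "moment": the same for the moment, N m; "opening": finger opening in m.
Only numpy, scipy, OpenCV 4.12 (cv2) and the standard library are available. Lean on these libraries where they do the work, as an engineer would, in place of code of your own. Each camera call takes 0.05 s, during which the arm holds its last target. There are 200 camera calls.

## Working session

There is one attempt and no reset: what is moved stays moved. The work goes in short steps, each a Python script; the robot and the scene stay as the last script left them, time stands still between calls to the robot, and variables do not carry over. Pictures are saved under pics/ and viewed, about 8 in all and at most 12, crops included, and the job is handed in when it is done.

```bash
ls; mkdir -p pics; python3 - <<'E'
from rig import robot
import cv2
for n in("side","top"):
    f=robot.grab_frame(n); cv2.imwrite(f"pics/{n}0.png",f[:,:,::-1]); print(n,robot.camera_info(n))
s=robot.get_state(); print(s["time"],s["ee_pos"],s["force"],s["opening"]); print(s["tool_rot"])
E
```

```text
pics
side {'fx': 541.4715578292701, 'fy': 541.4715578292701, 'cx': 319.80696868661664, 'cy': 229.55508095882968, 'rvec': array([ 0.63803745, -2.69674574,  1.0903445 ]), 'tvec': array([0.53166368, 0.25107044, 1.06863388])}
top {'fx': 519.3863108327004, 'fy': 519.3863108327004, 'cx': 318.5149354112076, 'cy': 236.65749147521123, 'rvec': array([ 2.20310778, -2.17027411,  0.07811472]), 'tvec': array([-0.03509131,  0.61251769,  1.37279176])}
0.1 [ 0.23855307 -0.57735411  0.22390323] [ 0.24369714  0.22749375 -0.97133037] 0.09403681361914408
[[ 9.24194405e-01  3.81922054e-01 -4.96878222e-04]
 [ 3.81922365e-01 -9.24193924e-01  9.47434097e-04]
 [-9.73658575e-05 -1.06538220e-03 -9.99999428e-01]]
```

View pics/side0.png

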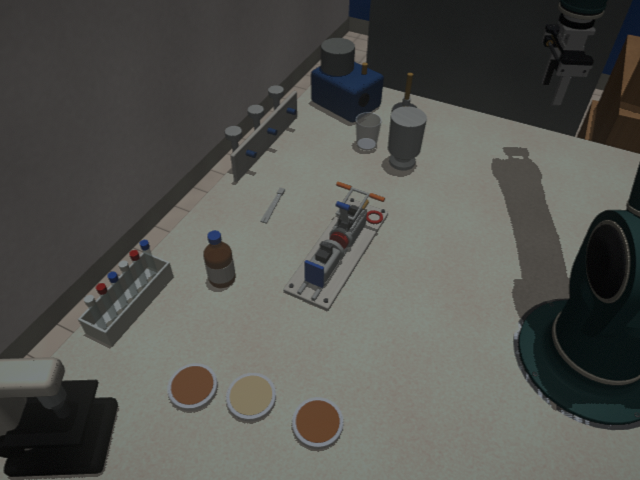

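View pics/top0.png

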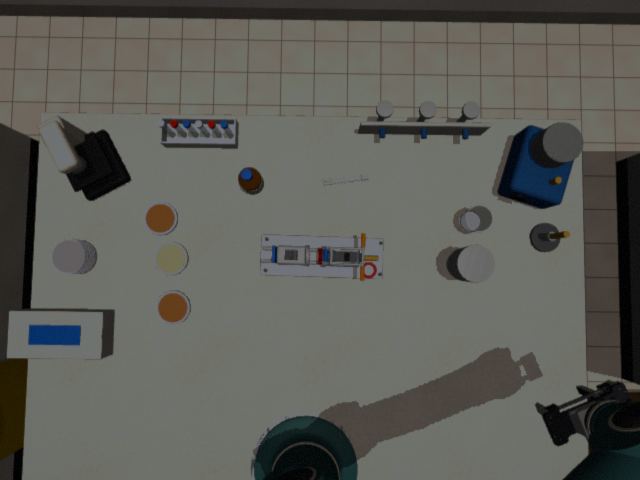

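The holder is at about top (322,256) and side (340,245). Its +x points left in the top view, so world +y. Next I'll look at enlarged crops.

```bash
cat > h.py <<'E'
import numpy as np, cv2
from rig import robot
class Cam:
    def __init__(s,n):
        c=robot.camera_info(n); s.n=n
        s.K=np.array([[c["fx"],0,c["cx"]],[0,c["fy"],c["cy"]],[0,0,1]]); s.rv=c["rvec"]; s.R=cv2.Rodrigues(c["rvec"])[0]; s.t=np.array(c["tvec"]); s.C=-s.R.T@s.t
    def ray(s,uv): return s.R.T@np.linalg.inv(s.K)@np.array([*uv,1.])
    def on_z(s,uv,z): d=s.ray(uv); return s.C+d*(z-s.C[2])/d[2]
    def proj(s,P): return cv2.projectPoints(np.atleast_2d(P).astype(float),s.rv,s.t,s.K,None)[0][:,0]
side,top=Cam("side"),Cam("top")
def tri(us,ut):
    P=cv2.triangulatePoints(side.K@np.c_[side.R,side.t],top.K@np.c_[top.R,top.t],np.array(us,float),np.array(ut,float))
    return (P[:3]/P[3])[:,0]
def crop(img,x0,y0,w,h,k): return cv2.resize(img[y0:y0+h,x0:x0+w],None,fx=k,fy=k,interpolation=cv2.INTER_CUBIC)
E
python3 - <<'E'
from h import *
s=cv2.imread("pics/side0.png");t=cv2.imread("pics/top0.png")
a=crop(s,278,172,120,140,4.2); b=crop(t,252,222,144,66,5.5)
a=cv2.convertScaleAbs(a,alpha=1.5);b=cv2.convertScaleAbs(b,alpha=1.5)
cv2.imwrite("pics/c_side.png",a);cv2.imwrite("pics/c_top.png",b);print(a.shape,b.shape)
print(side.C,top.C)
# plate corners top: bright white region
g=cv2.cvtColor(t,cv2.COLOR_BGR2HSV)
o=cv2.inRange(g,(8,150,120),(22,255,255)); n,l,st,c=cv2.connectedComponentsWithStats(o)
print([(st[i],c[i].round(1)) for i in range(1,n) if 250<c[i][0]<400 and 220<c[i][1]<290])
g=cv2.cvtColor(s,cv2.COLOR_BGR2HSV)
o=cv2.inRange(g,(8,150,120),(22,255,255)); n,l,st,c=cv2.connectedComponentsWithStats(o)
print([(st[i],c[i].round(1)) for i in range(1,n) if 270<c[i][0]<400 and 170<c[i][1]<310])
E
```

```text
(588, 504, 3) (363, 792, 3)
[0.23371893 0.74192822 0.93946739] [ 0.51586131 -0.0242345   1.41218495]
[]
[(array([337, 183,  13,   5,  18], dtype=int32), array([343.6, 184.8])), (array([371, 194,  13,   5,  17], dtype=int32), array([376.8, 196.2]))]
```

View pics/c_side.png

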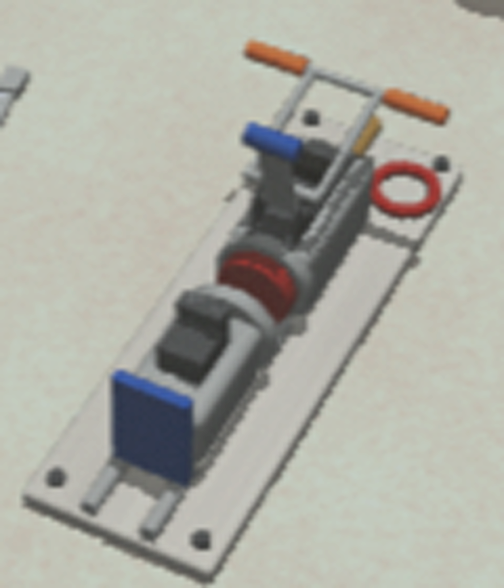

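View pics/c_top.png

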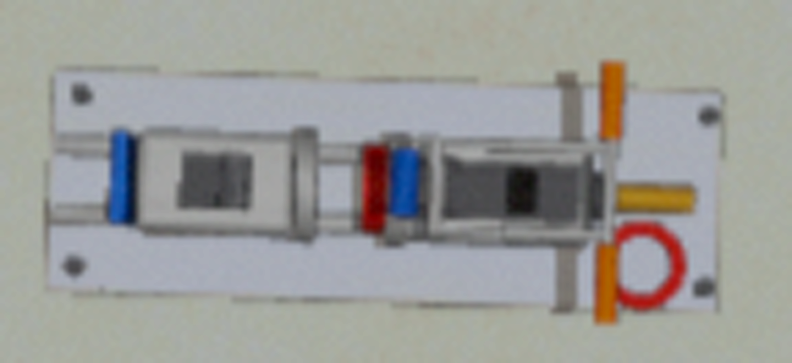

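Side crop: lever handle at (272,141), grips at (277,56) and (415,106), push plate corners at (113,378), (192,405), (190,483) and (113,452). Top crop: plate corners at (54,68), (722,92), (717,312) and (47,290), handle at (405,182), grips at (612,101) and (606,283).

```bash
cat > m.py <<'E'
from h import *
S=lambda u,v:(278+(u+.5)/4.2-.5,172+(v+.5)/4.2-.5)
T=lambda u,v:(252+(u+.5)/5.5-.5,222+(v+.5)/5.5-.5)
cs=np.array([top.on_z(T(*p),.012)[:2] for p in [(54,68),(722,92),(717,312),(47,290)]])
L=np.array([[.19,-.055],[-.14,-.055],[-.14,.055],[.19,.055]])
Lc=L-L.mean(0);C=cs-cs.mean(0)
U,_,V=np.linalg.svd(Lc.T@C);R=(U@V).T
o=cs.mean(0)-R@L.mean(0)
print("origin",o,"R",R,"yaw",np.arctan2(R[1,0],R[0,0]))
print("resid mm",((L@R.T+o-cs)*1e3).round(1).tolist())
loc=lambda P:np.r_[R.T@(np.array(P)[:2]-o),P[2]]*1e3
for n,a,b in [("tip",(272,141),(405,182)),("grip-",(277,56),(612,101)),("grip+",(415,106),(606,283)),("plate top",(155,389),(112,177))]:
    P=tri(S(*a),T(*b));print(n,P.round(4),loc(P).round(1))
for n,p in [("TL",(113,378)),("TR",(192,407)),("BR",(190,483)),("BL",(113,455))]: print(n,end=" ")
W=lambda l:np.r_[R@np.array(l[:2])/1e3+o,l[2]/1e3]
# push plate face from side: solve local x with y=0,z=82
for x in (150,155,160,165,170): print(x,[((np.array(side.proj(W((x,y,z)))[0])-[277.5,171.5])*4.2).round(0).tolist() for y,z in((-22,82),(22,82),(22,18))],((top.proj(W((x,0,82)))[0]-[251.5,221.5])*5.5).round(0))
for y in(-55,55): print("corner",((np.array(side.proj(W((190,y,12)))[0])-[277.5,171.5])*4.2).round(0))
E
python3 m.py
```

```text
origin [ 0.56056521 -0.05997607] R [[ 0.01868635 -0.99982539]
 [ 0.99982539  0.01868635]] yaw 1.55210889212166
resid mm [[0.5, 0.4], [1.2, -1.1], [-1.0, -0.8], [-0.7, 1.5]]
tip [ 0.5613 -0.0428  0.1345] [ 17.2  -0.4 134.5]
grip- [ 0.601  -0.1379  0.1019] [-77.2 -41.9 101.9]
grip+ [ 0.5175 -0.1361  0.1006] [-76.9  41.7 100.6]
plate top [0.562  0.0925 0.08  ] [152.4   1.4  80. ]
TL TR BR BL 150 [[114.0, 367.0], [193.0, 398.0], [191.0, 479.0]] [118. 177.]
155 [[109.0, 373.0], [188.0, 405.0], [186.0, 486.0]] [108. 176.]
160 [[104.0, 380.0], [183.0, 412.0], [182.0, 493.0]] [ 97. 176.]
165 [[99.0, 387.0], [179.0, 419.0], [177.0, 500.0]] [ 86. 176.]
170 [[95.0, 394.0], [174.0, 426.0], [173.0, 507.0]] [ 75. 175.]
corner [ 22. 485.]
corner [213. 567.]
```

Holder origin is (0.5606, -0.0600) with yaw 1.552 and corner residuals under 2 mm. Lever angle is about 1.88, the bar is at local (-77, z 101), and the keeper is at x≈99. These agree with each other, so I'll push the slide first.

```bash
cat >> h.py <<'E'
O=np.array([.56057,-.05998]);YAW=1.5521
HX=np.array([np.cos(YAW),np.sin(YAW),0]);HY=np.array([-HX[1],HX[0],0]);Z=np.array([0,0,1.])
W=lambda x,y,z:np.r_[O,0]+(x*HX+y*HY+z*Z)/1e3      # local mm -> world
def loc(P): d=np.array(P)-np.r_[O,0]; return np.array([d@HX,d@HY,d[2]])*1e3
def down(y): return np.c_[np.cross(y,-Z),y,-Z]
R_PINCH=down(-HX)      # jaws along holder x
R_PUSH=min((down(HY),down(-HY)),key=lambda R:abs((robot.ik(W(185,0,200),R) if robot.ik(W(185,0,200),R) is not None else [9]*7)[6]))
def st(tag=""):
    s=robot.get_state();f=s["force"];print(tag,"t%.2f"%s["time"],"tcp",loc(s["ee_pos"]).round(1),"F(hx,hy,z)",np.round([f@HX,f@HY,f[2]],1),"open %.4f"%s["opening"]);return s
E
python3 - <<'E'
from h import *
robot.gripper_to(0)
robot.move_ptp(W(190,0,180),R_PUSH); st("above")
robot.move_linear(W(182,0,62),velocity=.15); st("low")
hit=robot.move_linear(W(145,0,62),velocity=.02,threshold=1.5); s=st("touch %s"%hit)
E
```

```text
above t4.27 tcp [189.1  -0.3 179.9] F(hx,hy,z) [-0.5 -0.5 -0.2] open 0.0005
low t5.21 tcp [182.3  -0.4  62.8] F(hx,hy,z) [ 0.9 -0.3  0.9] open 0.0005
touch True t6.28 tcp [161.3   0.2  61.7] F(hx,hy,z) [ 0.3  0.2 -0.2] open 0.0002
```

Contact came at TCP x 161.3, so the plate face is at about 153, matching the picture. Now pushing in to the seal.

```bash
python3 - <<'E'
from h import *
h=robot.move_linear(W(143.5,0,62),velocity=.03,threshold=6); st("slide %s"%h)
h=robot.move_linear(W(128,0,62),velocity=.004,threshold=6); st("seal %s"%h)
robot.pause(.2); st()
E
```

```text
slide False t7.03 tcp [143.3  -0.2  62.1] F(hx,hy,z) [-0.5  0.3 -0.1] open 0.0007
seal True t8.43 tcp [141.    0.2  61.8] F(hx,hy,z) [ 0.8 -1.   1. ] open 0.0006
 t8.62 tcp [141.    0.4  61.6] F(hx,hy,z) [ 1.2 -0.2  0.9] open 0.0004
```

```bash
python3 - <<'E'
from h import *
def F():
    f=[]
    for _ in range(6): robot.pause(.02); f.append(robot.get_state()["force"]@HX)
    return np.mean(f)
x=loc(robot.get_state()["ee_pos"])[0]; print(x,F())
for i in range(24):
    x-=.7; robot.move_linear(W(x,0,62),velocity=.01,threshold=9); f=F(); a=loc(robot.get_state()["ee_pos"])[0]
    print(round(x,1),round(a,2),round(f,2),end=" | ")
    if f>4: break
st()
E
```

```text
140.98421226500872 0.37389201779172293
140.3 140.67 5.15 |  t9.07 tcp [140.7   0.4  61.8] F(hx,hy,z) [ 6.   0.7 -3.3] open 0.0003
```

```bash
python3 - <<'E'
from h import *
def F():
    f=[]
    for _ in range(8): robot.pause(.02); f.append(robot.get_state()["force"]@HX)
    return np.mean(f)
f=F();x=140.3; print(f)
for i in range(12):
    if f>8.6: break
    x-=.15; robot.move_linear(W(x,0,62),velocity=.005); f=F(); a=loc(robot.get_state()["ee_pos"])[0]
    print(round(x,2),round(a,2),round(f,2),end=" | ")
st()
E
```

```text
5.018183881814098
140.15 140.68 5.88 | 140.0 140.65 6.56 | 139.85 140.67 6.87 | 139.7 140.59 7.73 | 139.55 140.49 8.33 | 139.4 140.47 8.66 |  t11.51 tcp [140.5   0.4  61.8] F(hx,hy,z) [ 9.   0.4 -5.5] open 0.0006
```

```bash
python3 - <<'E'
from h import *
robot.move_linear(W(139.2,0,62),velocity=.005); robot.pause(.3); st("final push")
robot.move_linear(W(165,0,62),velocity=.1)
robot.move_linear(W(150,0,180),velocity=.25)
robot.move_linear(W(-12,0,180),velocity=.3); st("behind lever")
robot.move_linear(W(-10,0,146),velocity=.15)
h=robot.move_linear(W(23.2,0,146),velocity=.04,threshold=10); st("lever %s"%h)
robot.move_linear(W(10,0,146),velocity=.1)
robot.move_linear(W(10,150,200),velocity=.3)
robot.gripper_to(.04); st("away")
for n in("side","top"): cv2.imwrite(f"pics/{n}1.png",robot.grab_frame(n)[:,:,::-1])
s=cv2.imread("pics/side1.png");t=cv2.imread("pics/top1.png")
a=cv2.convertScaleAbs(crop(s,278,172,120,140,4.2),alpha=1.5);b=cv2.convertScaleAbs(crop(t,252,222,144,66,5.5),alpha=1.5)
c=np.zeros((588,800,3),np.uint8);c[:,:300]=0
cv2.imwrite("pics/c_side1.png",a);cv2.imwrite("pics/c_top1.png",b)
E
```

```text
final push t12.06 tcp [140.4   0.4  61.9] F(hx,hy,z) [ 8.8  0.4 -4.6] open 0.0003
behind lever t13.78 tcp [-11.8   0.5 179.2] F(hx,hy,z) [ 0.2  0.7 -0.2] open 0.0003
lever False t15.14 tcp [ 2.330e+01 -1.000e-01  1.461e+02] F(hx,hy,z) [-0.2  0.   1.1] open 0.0004
away t16.96 tcp [ 10. 150. 200.] F(hx,hy,z) [ 0.2 -0.1  0.5] open 0.0401
```

View pics/c_side1.png

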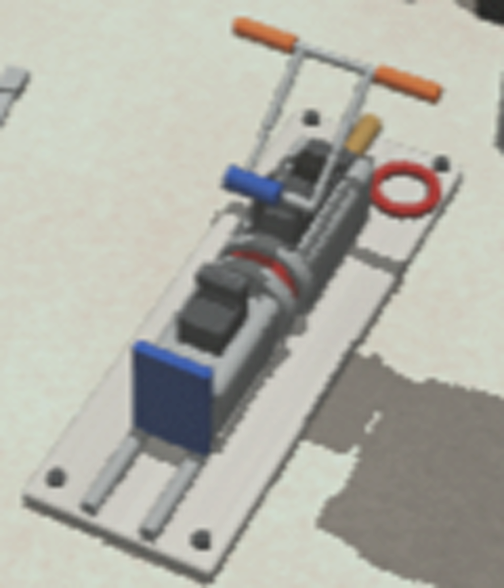

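View pics/c_top1.png

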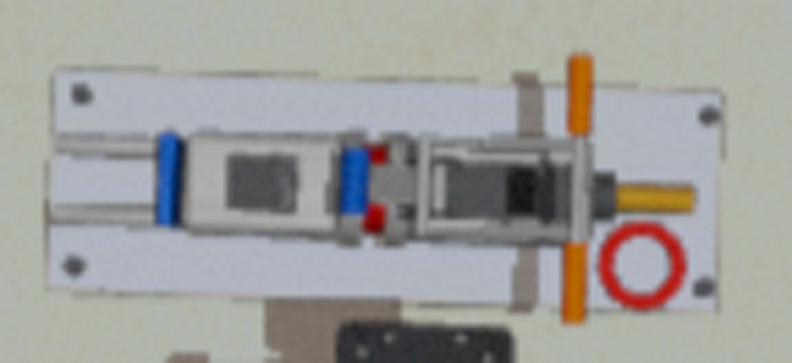

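The lever is now tipped further out: handle at side (253,184), top (355,180). The sliding half is against the seal. The bar has risen: grips at side (265,33) and (407,84), top (580,95) and (574,282). I'll locate those and pinch the +y grip.

```bash
python3 - <<'E'
from h import *
S=lambda u,v:(278+(u+.5)/4.2-.5,172+(v+.5)/4.2-.5)
T=lambda u,v:(252+(u+.5)/5.5-.5,222+(v+.5)/5.5-.5)
for n,a,b in [("tip",(253,184),(355,180)),("g-",(265,33),(580,95)),("g+",(407,84),(574,282)),("plate top",(172,358),(158,178))]:
    P=loc(tri(S(*a),T(*b)));print(n,P.round(1))
    if n=="g+": g=P
    if n=="tip": print("a",np.pi-np.arctan2(P[2]-81,P[0]))
print("grip dist to pin(a=2.25)",np.hypot(g[0]-7.4,g[2]-91.9))
robot.move_ptp(W(g[0],48,g[2]+60),R_PINCH); st("above")
robot.move_linear(W(g[0],48,g[2]),velocity=.12,threshold=6); st("at")
robot.gripper_to(.005); st("pinched")
E
```

```text
tip [ 39.5  -0.5 122.8]
a 2.327176921479626
g- [-60.2 -42.1 131.6]
g+ [-60.   41.7 130.2]
plate top [131.2   0.6  81.2]
grip dist to pin(a=2.25) 77.51444822634971
above t18.48 tcp [-59.8  48.1 190.2] F(hx,hy,z) [ 0.2  0.5 -0.3] open 0.0401
at t19.12 tcp [-59.9  47.7 130.7] F(hx,hy,z) [ 0.4 -0.1  0.2] open 0.0401
pinched t19.71 tcp [-60.   47.9 130.3] F(hx,hy,z) [-0.6 -0.   1.6] open 0.0101
```

```bash
python3 - <<'E'
from h import *
px,pz=8,91.5
th0=np.arctan2(130.3-pz,-60-px); r0=np.hypot(130.3-pz,-60-px)
ths=np.linspace(th0,np.radians(8),10)[1:]
for i,th in enumerate(ths):
    r=r0+(80-r0)*min(1,(i+1)/3)
    h=robot.move_linear(W(px+r*np.cos(th),48,pz+r*np.sin(th)),velocity=.12,threshold=12); st("%.0f %s"%(np.degrees(th),h))
    if h: break
else:
    for n in("side","top"): cv2.imwrite(f"pics/{n}2.png",robot.grab_frame(n)[:,:,::-1])
    s=cv2.imread("pics/side2.png");t=cv2.imread("pics/top2.png")
    a=cv2.convertScaleAbs(crop(s,283,177,115,130,4.2),alpha=1.5);b=cv2.convertScaleAbs(crop(t,262,222,60,66,5.2),alpha=1.5)
    c=np.zeros((546,483+312,3),np.uint8);c[:a.shape[0],:483]=a;c[:b.shape[0],483:483+b.shape[1]]=b
    cv2.imwrite("pics/c2.png",c)
E
```

```text
134 False t20.04 tcp [-47.1  48.  148. ] F(hx,hy,z) [-0.3 -0.6 -1.4] open 0.0100
119 False t20.38 tcp [-29.5  48.  161.4] F(hx,hy,z) [1.7 0.5 2.7] open 0.0102
103 False t20.71 tcp [ -9.5  48.1 169.5] F(hx,hy,z) [0.7 2.1 3.9] open 0.0101
87 False t21.04 tcp [ 12.   48.1 171.4] F(hx,hy,z) [2.1 5.7 9.4] open 0.0101
71 False t21.38 tcp [ 33.1  47.9 167. ] F(hx,hy,z) [ 1.  -2.5  0.7] open 0.0097
55 True t21.58 tcp [ 46.1  47.9 160.8] F(hx,hy,z) [ 1.1 -1.6  0.7] open 0.0101
```

The force rose to 9 N and then dropped, so I'll look before continuing.

```bash
python3 - <<'E'
from h import *
st()
for n in("side","top"): cv2.imwrite(f"pics/{n}2.png",robot.grab_frame(n)[:,:,::-1])
s=cv2.imread("pics/side2.png");t=cv2.imread("pics/top2.png")
a=cv2.convertScaleAbs(crop(s,283,147,115,130,4.2),alpha=1.5);b=cv2.convertScaleAbs(crop(t,262,222,110,76,2.8),alpha=1.5)
c=np.zeros((546,483+312,3),np.uint8);c[:a.shape[0],:483]=a;c[:b.shape[0],483:483+b.shape[1]]=b
cv2.imwrite("pics/c2.png",c)
E
```

```text
t21.58 tcp [ 46.1  47.9 160.8] F(hx,hy,z) [ 1.1 -1.6  0.7] open 0.0101
```

View pics/c2.png

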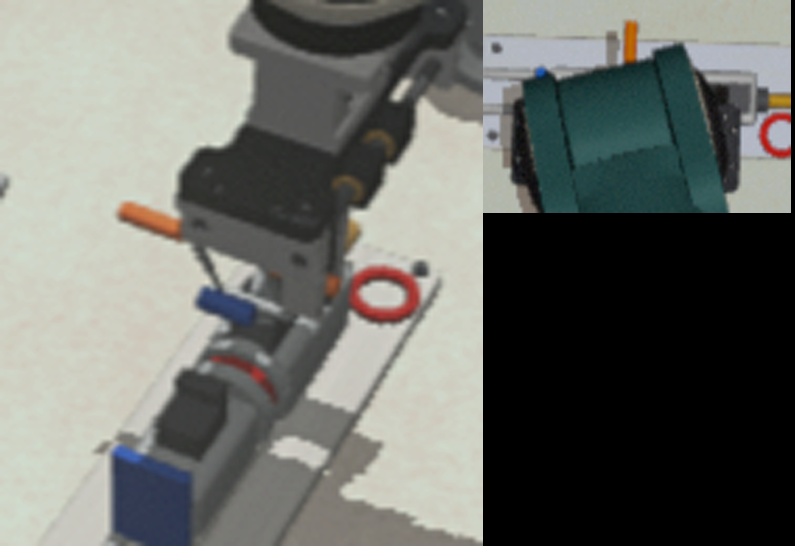

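```bash
python3 - <<'E'
from h import *
P=loc(tri((283+150/4.2-.4,147+220/4.2-.4),(262+(631-483)/2.8-.4,222+42/2.8-.4)));print("g- part",P.round(1))
f=lambda l:((side.proj(W(*l))[0]-[282.5,146.5])*4.2).round(0)
print("tcp",f((46,48,161)),"tip",f((46,48,142)),"grip- at tcp",f((46,-42,161)),"+60",f((46,60,161)),"lever 2.3",f((40,0,125)))
t=cv2.imread("pics/side2.png");g=cv2.cvtColor(t,cv2.COLOR_BGR2HSV)
o=cv2.inRange(g,(5,150,90),(22,255,255)); n,l,sx,c=cv2.connectedComponentsWithStats(o)
print([(sx[i][:5].tolist(),((c[i]-[282.5,146.5])*4.2).round(0)) for i in range(1,n) if 270<c[i][0]<400 and 150<c[i][1]<310])
E
```

```text
g- part [ 45.5 -43.4 157. ]
tcp [318. 275.] tip [315. 302.] grip- at tcp [155. 216.] +60 [340. 283.] lever 2.3 [233. 287.]
[([312, 196, 14, 7, 41], array([150., 220.])), ([362, 214, 1, 1, 1], array([334., 284.]))]
```

The bar is still pinched at the TCP (measured 45.5, z 157), so the force jumps were transients. I'll carry on more slowly.

```bash
python3 - <<'E'
from h import *
px,pz=8.5,91.3
for th in np.radians([45,33,21,9]):
    h=robot.move_linear(W(px+80*np.cos(th),48,pz+80*np.sin(th)),velocity=.06,threshold=12); s=st("%.0f %s"%(np.degrees(th),h))
    if h:
        robot.pause(.1); st("stopped"); break
else:
    robot.pause(.1); st("over")
E
```

```text
45 False t22.24 tcp [ 64.5  47.8 147.8] F(hx,hy,z) [-0.7 -2.6 -3.2] open 0.0100
33 False t22.67 tcp [ 75.8  48.  134.3] F(hx,hy,z) [-2.4 -4.8 -3.1] open 0.0100
21 False t23.09 tcp [ 83.6  48.1 119.1] F(hx,hy,z) [-2.8 -4.4 -2.6] open 0.0101
9 False t23.52 tcp [ 88.   48.2 102.8] F(hx,hy,z) [-1.4 -4.8 -1.3] open 0.0098
over t23.62 tcp [ 87.9  48.2 103. ] F(hx,hy,z) [-2.  -4.5 -2.4] open 0.0101
```

```bash
python3 - <<'E'
from h import *
h=robot.move_linear(W(87.5,48,92),velocity=.05,threshold=9); st("a %s"%h)
h=robot.move_linear(W(86.5,48,79.5),velocity=.03,threshold=5); st("b %s"%h)
robot.pause(.1); st()
for n in("side",): cv2.imwrite(f"pics/{n}3.png",robot.grab_frame(n)[:,:,::-1])
cv2.imwrite("pics/c3.png",cv2.convertScaleAbs(crop(cv2.imread("pics/side3.png"),283,177,100,100,5.5),alpha=1.5))
f=lambda l:((side.proj(W(*l))[0]-[282.5,176.5])*5.5).round(0)
print(f((86.5,-42,79.5)),f((86.5,0,79.5)),f((86.5,60,79.5)))
E
```

```text
a False t24.00 tcp [88.  48.2 91.6] F(hx,hy,z) [ 2.  -2.2 -0.9] open 0.0101
b True t24.25 tcp [88.1 48.2 88.8] F(hx,hy,z) [ 2.  -2.  -1.5] open 0.0101
 t24.35 tcp [88.2 48.  89.1] F(hx,hy,z) [ 1.8 -1.4 -0.8] open 0.0103
[154. 331.] [249. 368.] [388. 422.]
```

View pics/c3.png

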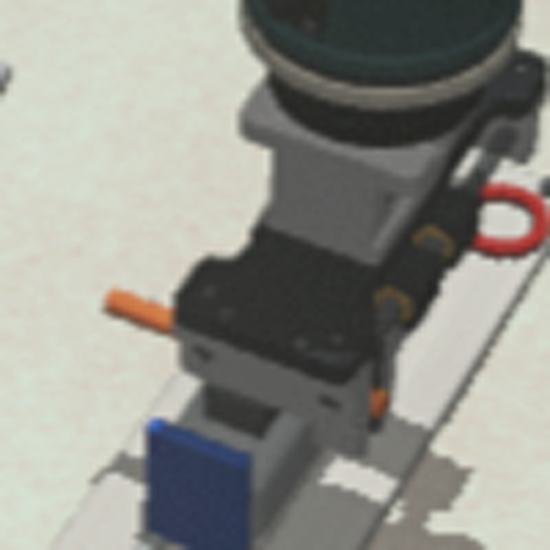

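The left grip is visible at (140,310), as expected for a level bar at z≈89, with the keeper just below and behind it. I'll lower the rest of the way.

```bash
python3 - <<'E'
from h import *
h=robot.move_linear(W(87.3,48,79.8),velocity=.025,threshold=8); st("b %s"%h)
robot.pause(.15); st()
E
```

```text
b False t24.93 tcp [87.7 48.1 79.5] F(hx,hy,z) [ 4.9 -0.3  1.5] open 0.0097
 t25.07 tcp [87.7 48.1 79.6] F(hx,hy,z) [4.7 0.4 0.1] open 0.0102
```

```bash
python3 - <<'E'
from h import *
robot.gripper_to(.035); st("open")
robot.move_linear(W(87.7,48,130),velocity=.12); robot.move_linear(W(100,150,200),velocity=.3)
robot.gripper_to(0)
for n in("side","top"): cv2.imwrite(f"pics/{n}4.png",robot.grab_frame(n)[:,:,::-1])
s=cv2.imread("pics/side4.png");t=cv2.imread("pics/top4.png")
a=cv2.convertScaleAbs(crop(s,290,192,90,100,5),alpha=1.5);b=cv2.convertScaleAbs(crop(t,270,230,66,50,5),alpha=1.5)
c=np.zeros((500,780,3),np.uint8);c[:,:450]=a;c[:250,450:]=b
cv2.imwrite("pics/c4.png",c)
E
```

```text
open t25.67 tcp [87.2 48.  79.8] F(hx,hy,z) [-0.1 -0.1 -0.6] open 0.0353
```

View pics/c4.png

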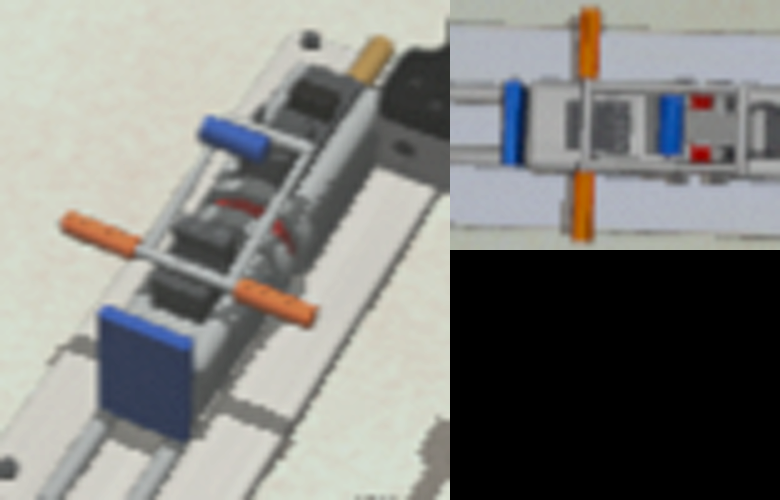

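The bar lies on the seat behind the lip (side crop (190,265), top crop (585,125)), with the handle at (233,139) and (671,125). Now folding the lever, with the finger's lower edge following the handle round its arc.

```bash
cat >> h.py <<'E'
def tcp_for(a,gap=0):
    H=np.array([-60*np.cos(a+.017),80+60*np.sin(a+.017)]); C=H+(6.5+gap)*np.array([np.sin(a),np.cos(a)])
    return W(C[0]+8,0,C[1]+19)
E
python3 - <<'E'
from h import *
S=lambda u,v:(290+(u+.5)/5-.5,192+(v+.5)/5-.5)
T=lambda u,v:(270+(u-450+.5)/5-.5,230+(v+.5)/5-.5)
P=loc(tri(S(233,139),T(671,125)));print("tip",P.round(1),"a",np.pi-np.arctan2(P[2]-80,P[0])-.017)
print("bar",loc(tri(S(190,264),T(586,124))).round(1),"plate",loc(tri(S(146,327),T(506,124))).round(1))
robot.move_ptp(W(75,0,200),R_PUSH)
p=loc(tcp_for(2.35)); robot.move_linear(W(p[0]+12,0,p[2]),velocity=.2); st("start")
for a in np.arange(2.3,.55,-.15):
    h=robot.move_linear(tcp_for(a),velocity=.05,threshold=12); s=st("%.2f %s"%(a,h))
    if h: break
E
```

```text
tip [ 45.6  -0.5 116.1] a 2.455135146721178
bar [89.   0.3 79. ] plate [130.2   1.1  80. ]
start t29.42 tcp [ 6.790e+01 -1.000e-01  1.371e+02] F(hx,hy,z) [ 0.1 -0.6  1.4] open 0.0003
2.30 True t29.69 tcp [ 59.5  -1.1 140.1] F(hx,hy,z) [ 4.4 -0.9  2.5] open 0.0004
```

```bash
python3 - <<'E'
from h import *
for a in np.r_[2.3,np.arange(2.15,.55,-.15)]:
    h=robot.move_linear(tcp_for(a),velocity=.03,threshold=11); s=st("%.2f %s"%(a,h))
    if h: break
E
```

```text
2.30 True t29.90 tcp [ 58.7  -1.4 140.7] F(hx,hy,z) [ 3.3 -1.8  3.1] open 0.0008
```

```bash
python3 - <<'E'
from h import *
p=loc(robot.get_state()["ee_pos"])
for i in range(6):
    p[0]-=1.5
    h=robot.move_linear(W(p[0],0,140),velocity=.015,threshold=10); s=st("%.1f %s"%(p[0],h))
robot.pause(.1);st()
E
```

```text
57.2 False t30.18 tcp [ 57.6  -1.3 141.8] F(hx,hy,z) [ 4.1 -1.7  4.4] open 0.0005
55.7 False t30.43 tcp [ 57.   -1.3 142.1] F(hx,hy,z) [ 8.6 -0.2  7.7] open 0.0007
54.2 False t30.68 tcp [ 56.4  -1.4 142.3] F(hx,hy,z) [13.3  0.6  9.8] open -0.0001
52.7 False t30.93 tcp [ 55.8  -1.5 142.6] F(hx,hy,z) [17.4  2.2 15.7] open 0.0005
51.2 False t31.18 tcp [ 55.2  -1.6 143. ] F(hx,hy,z) [21.6  2.1 19.9] open 0.0006
49.7 False t31.43 tcp [ 54.6  -1.7 143.3] F(hx,hy,z) [25.6  5.  24.1] open 0.0002
 t31.52 tcp [ 54.6  -1.7 143.3] F(hx,hy,z) [24.9  3.3 23.3] open 0.0002
```

The finger had ridden up onto the handle, which sits lower than I assumed (lever at its 2.4 limit). The push became nearly radial and reached about 25 N on each axis, and I should have stopped that loop on force. I'll back off, re-approach with the finger well below the handle's centre, and set a hard force guard.

```bash
cat >> h.py <<'E'
def Fm(n=4):
    f=[]
    for _ in range(n): robot.pause(.01); f.append(robot.get_state()["force"])
    return np.mean(f,0)
def step(P,v,lim):
    """short line; True if static force magnitude exceeds lim afterwards"""
    robot.move_linear(P,velocity=v,threshold=lim); f=Fm(); m=np.linalg.norm(f)
    p=loc(robot.get_state()["ee_pos"]); print("t%.1f"%robot.get_state()["time"],p.round(1),np.round([f@HX,f@HY,f[2]],1))
    return m>lim
E
python3 - <<'E'
from h import *
robot.move_linear(W(66,0,142),velocity=.1); st("off")
robot.move_linear(W(72,0,126),velocity=.1); st("low")
x=62
while x>30:
    if step(W(x,0,126),.02 if x<60 else .04,7): print("limit"); break
    x-=2.5
E
```

```text
off t31.84 tcp [ 65.6  -0.2 142.5] F(hx,hy,z) [-0.2 -0.6 -0.1] open 0.0004
low t32.17 tcp [ 72.    0.5 125.1] F(hx,hy,z) [ 0.8 -0.7 -0.5] open 0.0005
t32.6 [ 6.170e+01 -1.000e-01  1.261e+02] [ 0.5 -0.2  0.1]
t32.9 [ 59.5   0.  126. ] [-0.4  0.2 -0.1]
t33.2 [ 56.9   0.  126. ] [ 0.2  0.  -0.3]
t33.5 [ 55.7   0.  126.1] [ 1.7 -0.5  1.4]
t33.7 [ 54.9   0.  126.2] [ 1.2 -0.5  0.8]
t33.9 [ 54.4   0.2 126. ] [ 1.1 -0.3  0.5]
t34.2 [ 54.1   0.3 125.8] [ 0.8 -0.1  0.5]
t34.5 [ 53.6   0.5 125.6] [ 0.9 -0.1  0.5]
t34.8 [ 53.1   0.7 125.5] [ 0.5 -0.   0.4]
t35.1 [ 52.6   0.8 125.3] [-0.  -0.   0.2]
t35.4 [ 52.1   1.  125.1] [ 0.9 -0.5  0.1]
t35.7 [ 51.4   1.2 125. ] [ 0.7 -0.3  0.1]
t36.1 [ 50.6   1.4 124.9] [ 0.5 -0.2 -0.1]
```

```bash
python3 - <<'E'
from h import *
for x in (42,30,20):
    if step(W(x,0,126),.04,12): print("limit"); break
E
```

```text
t36.5 [ 41.8   0.2 125.8] [-0.3  0.  -0.3]
t37.0 [2.960e+01 1.000e-01 1.259e+02] [ 0.2  0.2 -0. ]
t37.4 [1.970e+01 1.000e-01 1.259e+02] [0.3 0.1 0.1]
```

```bash
python3 - <<'E'
from h import *
robot.move_linear(W(21,0,154),velocity=.12)
for a in (1.6,1.4,1.2,1.0,.8,.6):
    if step(tcp_for(a),.04,12): print("limit",a); break
E
```

```text
t38.1 [1.710e+01 1.000e-01 1.585e+02] [ 0. -0.  0.]
t38.6 [  4.9  -0.  159.4] [ 0.6  0.3 -0.2]
t39.1 [ -7.    0.  157.6] [ 1.1  0.4 -0.5]
t39.6 [-18.4   0.  153.5] [1.5 0.3 0.4]
t40.1 [-28.7  -0.  147.2] [ 1.2 -0.4  0.7]
t40.6 [-3.75e+01  1.00e-01  1.39e+02] [ 0.1 -0.1  0. ]
```

Force fell to zero at 0.6, so I need to check whether the handle slipped.

```bash
python3 - <<'E'
from h import *
robot.move_linear(W(-30,0,165),velocity=.2); robot.move_linear(W(-20,100,230),velocity=.35)
for n in("side","top"): cv2.imwrite(f"pics/{n}5.png",robot.grab_frame(n)[:,:,::-1])
s=cv2.imread("pics/side5.png");t=cv2.imread("pics/top5.png")
a=cv2.convertScaleAbs(crop(s,300,172,90,100,5),alpha=1.5);b=cv2.convertScaleAbs(crop(t,280,230,66,50,5),alpha=1.5)
c=np.zeros((500,780,3),np.uint8);c[:,:450]=a;c[:250,450:]=b
cv2.imwrite("pics/c5.png",c); st()
E
```

```text
t41.52 tcp [-20.2  99.7 229.3] F(hx,hy,z) [ 0.8 -0.1 -0.7] open 0.0006
```

View pics/c5.png

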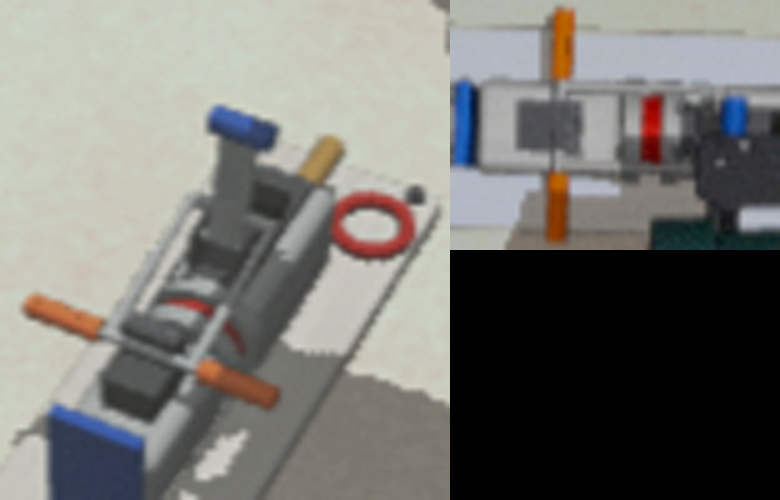

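```bash
python3 - <<'E'
from h import *
S=lambda u,v:(300+(u+.5)/5-.5,172+(v+.5)/5-.5)
T=lambda u,v:(280+(u-450+.5)/5-.5,230+(v+.5)/5-.5)
P=loc(tri(S(243,128),T(735,120)));print("tip",P.round(1),"a",np.pi-np.arctan2(P[2]-80,P[0])-.017)
print("bar",loc(tri(S(152,350),T(556,125))).round(1),"plate",loc(tri(S(96,427),T(459,125))).round(1))
print("grips",loc(tri(S(64,317),T(564,43))).round(1),loc(tri(S(237,385),T(557,208))).round(1))
E
```

```text
tip [-11.4  -2.2 134. ] a 1.3456364152907792
bar [78.7  0.7 78.1] plate [129.    1.1  78.6]
grips [ 76.5 -42.7  75.3] [77.2 42.  75.4]
```

The loop bar is drawn under the lip (x≈77, z≈78), but the finger slid over the handle and the lever sprang back to about 1.35. I'll repeat with the finger edge biased about 0.6 rad inward, so it nestles between handle and strip and can't slide over.

```bash
cat >> h.py <<'E'
def tcp_in(a,b=.6,gap=0):
    H=np.array([-60*np.cos(a+.017),79+60*np.sin(a+.017)]); psi=np.pi/2-a-b
    C=H+(6.5+gap)*np.array([np.cos(psi),np.sin(psi)]); return W(C[0]+8,0,C[1]+19)
E
python3 - <<'E'
from h import *
robot.move_ptp(W(40,0,200),R_PUSH)
p=loc(tcp_in(1.4,gap=12)); robot.move_linear(W(*p),velocity=.2)
for a in (1.4,1.25,1.1,.95,.8):
    if step(tcp_in(a),.035,12): print("limit",a); break
E
```

```text
t43.0 [ 4.600e+00 -1.000e-01  1.548e+02] [-0.2  0.3 -0.3]
t43.5 [ -3.9   0.  153.3] [ 0.7 -0.6 -0.7]
t43.9 [-1.21e+01  1.00e-01  1.51e+02] [ 1.7  0.1 -2. ]
t44.3 [-1.970e+01  1.000e-01  1.475e+02] [ 2.6  0.5 -2.4]
t44.7 [-26.8  -0.  142.9] [ 2.3  0.4 -0.7]
```

```bash
python3 - <<'E'
from h import *
for a in (.65,.5,.35,.2,.08):
    if step(tcp_in(a),.03,12): print("limit",a); break
E
```

```text
t45.2 [-3.330e+01 -1.000e-01  1.371e+02] [ 1.1 -0.6 -0.5]
t45.7 [-38.7   0.  130.5] [ 0.5 -0.1  0.1]
t46.1 [-42.9   0.  123.2] [ 0.2 -0.3 -0.2]
t46.6 [-46.    0.  115.4] [-0.3 -0.1  0.3]
t47.0 [-47.6   0.  108.8] [0.1 0.2 0.1]
```

```bash
cat >> h.py <<'E'
def blue(n,name):
    im=robot.grab_frame(n);cv2.imwrite(f"pics/{name}.png",im[:,:,::-1]);g=cv2.cvtColor(im,cv2.COLOR_RGB2HSV)
    k,l,s,c=cv2.connectedComponentsWithStats(cv2.inRange(g,(105,120,50),(125,255,255)))
    u,v=side.proj(W(0,0,80))[0] if n=="side" else top.proj(W(0,0,80))[0]
    return [(c[i].round(1).tolist(),int(s[i][4])) for i in range(1,k) if abs(c[i][0]-u)<70 and abs(c[i][1]-v)<70 and s[i][4]>8]
E
python3 - <<'E'
from h import *
print("side",blue("side","s6"),"top",blue("top","t6"))
for a in (0,.08,.2,.6,1.35): 
    q=W(-60*np.cos(a),0,80+60*np.sin(a)); print(a,side.proj(q)[0].round(1),top.proj(q)[0].round(1))
E
```

```text
side [([319.3, 256.8], 52)] top [([282.9, 254.5], 55)]
0 [356.4 202.1] [354.9 256.4]
0.08 [356.4 200.6] [355.  256.4]
0.2 [356.4 198.6] [354.8 256.3]
0.6 [355.3 193.9] [351.7 255.9]
1.35 [348.9 195.5] [337.6 255. ]
```

```bash
python3 - <<'E'
from h import *
s=cv2.imread("pics/s6.png");t=cv2.imread("pics/t6.png")
a=cv2.convertScaleAbs(crop(s,315,162,75,80,6),alpha=1.6);b=cv2.convertScaleAbs(crop(t,300,225,66,60,5),alpha=1.6)
c=np.zeros((480,780,3),np.uint8);c[:,:450]=a;c[:300,450:]=b
cv2.imwrite("pics/c6.png",c)
E
```

```text
(no output)
```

View pics/c6.png

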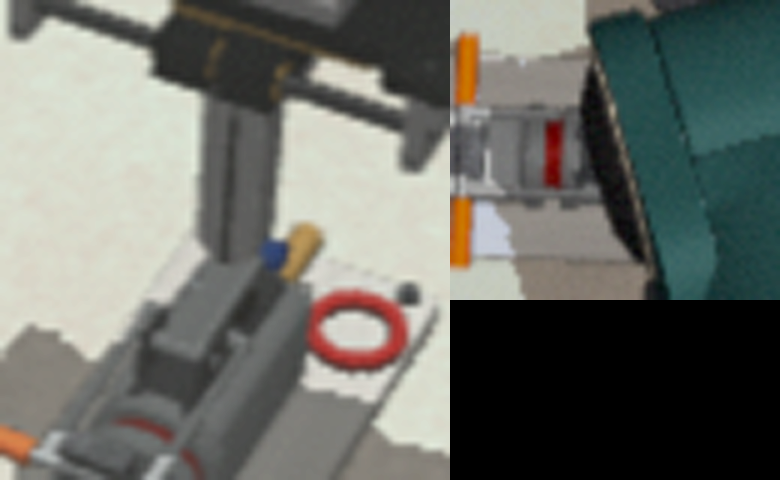

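The lever strip is nearly flat. The blue handle end shows at (275,253) under the finger, so it has gone over centre. Now I'll press straight down on the handle.

```bash
python3 - <<'E'
from h import *
robot.move_linear(W(-48,0,122),velocity=.1); robot.move_linear(W(-60,0,122),velocity=.1)
robot.move_linear(W(-60,0,113),velocity=.05); f0=Fm(6)[2]; print("f0",f0)
h=robot.move_linear(W(-60,0,102),velocity=.008,threshold=5); st("touch %s"%h)
z=loc(robot.get_state()["ee_pos"])[2]
for i in range(14):
    z-=.25; robot.move_linear(W(-60,0,z),velocity=.01); f=Fm(6)[2]-f0; p=loc(robot.get_state()["ee_pos"])[2]; print(round(p,2),round(f,1),end=" | ")
    if f>8.5: break
st()
E
```

```text
f0 -0.17025975488916834
touch True t48.90 tcp [-6.000e+01 -1.000e-01  1.064e+02] F(hx,hy,z) [-0.7  0.7  8.2] open 0.0002
106.47 7.2 | 106.37 9.9 |  t49.50 tcp [-60.1  -0.2 106.4] F(hx,hy,z) [-0.5  3.1 10.2] open 0.0005
```

The finger bottom is at z 87.4 against an expected handle top of 87.5, with 10 N held. I'll release, withdraw and check.

```bash
python3 - <<'E'
from h import *
robot.move_linear(W(-60,0,125),velocity=.1); robot.move_linear(W(-60,0,200),velocity=.3); robot.move_linear(W(-20,150,240),velocity=.35)
a=blue("side","s7"); robot.pause(.8); b=blue("side","s8"); t=blue("top","t8"); print(a,b,t); st()
for n,f in(("side","s8"),("top","t8")):
    im=cv2.imread(f"pics/{f}.png");im0=cv2.imread(f"pics/{n}0.png")
s=cv2.imread("pics/s8.png");t=cv2.imread("pics/t8.png")
A=cv2.convertScaleAbs(crop(s,290,172,100,125,4),alpha=1.6);B=cv2.convertScaleAbs(crop(t,265,228,95,60,4),alpha=1.6)
c=np.zeros((500,780,3),np.uint8);c[:,:400]=A;c[:240,400:]=B
C=cv2.convertScaleAbs(cv2.resize(s,(340,255)),alpha=1.5);c[245:,400:740]=C
cv2.imwrite("pics/c8.png",c)
E
```

```text
[([356.1, 202.2], 32), ([319.4, 256.7], 51)] [([356.3, 202.3], 31), ([319.5, 256.7], 50)] [([283.2, 253.9], 58), ([355.1, 256.7], 50)]
 t52.04 tcp [-20. 150. 240.] F(hx,hy,z) [-0.6  0.3 -0.3] open 0.0005
```

View pics/c8.png

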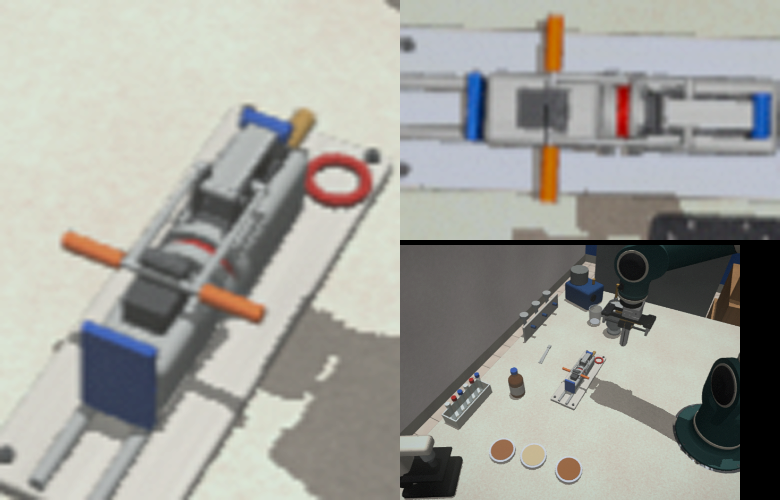

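The lever is flat and stays flat: the handle is at side (356.3,202.3) against a predicted (356.4,202.1), and top (355.1,256.7) against (354.9,256.4), unchanged after 0.8 s. The bar is under the lip, the seal is closed, and the surrounding items are where they were. Handing in.

```bash
python3 -c "
from rig import robot
robot.sign_off(); print(robot.get_state()['time'])"
```

```text
the job is handed in; nothing more can be done
the job is handed in; nothing more can be done
```

The filter holder is closed and latched, and I handed the job in at about 52 s. But I broke the 15 N limit once, while starting to fold the lever.

- **Sliding half:** I pushed it onto the seal by the blue plate and held about 8.8 N.
- **Loop:** I tipped the lever further out to gain reach, then carried the loop over by its grip. The bar was set down behind the keeper lip, and the lever later drew it under.
- **Lever:** I folded it over centre and pressed it flat with about 10 N.

**Last checks:** With the arm clear, the handle appeared within 0.5 px of where a flat lever should be in both views. In the side view it was unchanged 0.8 s later. The bar was under the lip, and I saw nothing else on the bench out of place.

**What went wrong:**
- **Over-force on the lever:** On the first fold attempt the finger rode up onto the handle with the lever at its outer stop. The force there reached about 25 N sideways and 24 N downward before I backed off. My step loop did not stop on force as it should have. This may count against the "never more than 15 N" rule.
- **Slip on the second attempt:** The finger slid over the handle and the lever sprang back to about 1.35 rad. The third attempt worked.

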